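# Slide the board under test home into the test hood

## Task

With the fingertips, press the black lock key on the test fixture's carriage and keep it held down while you slide the carriage all the way into the hood, until it is against its end stop and the closing plate is flush on the hood's mouth; then let the key spring up so that the carriage is locked there, and move clear. Do not touch or lift the circuit board riding on it, and leave everything else on the bench where it is.

Things in the scene. Friction and masses are not known exactly. Their poses are not given: they have to be found in the camera images.
- fixture: test fixture bolted to the table: dark steel base 130 mm (its x) by 370 mm (its y, -135 to +235 mm), two rails, and at the +y end a grey metal hood 124 mm wide, 70 mm high, its open mouth at y = +90 mm. Origin on the table top, on the rails' centre line; z up, +y the direction in which the carriage slides home into the hood. It cannot move.
- carriage (a joint): travel of the aluminium carriage along the fixture's +y, in m: 0 = fully out, 0.14 = against the end stop, closing plate flush on the hood's mouth. Its deck is 100 mm wide, top 37 mm above the table. Unlocked it slides with about 2 N. Locked, a toothed rack under the deck (8 mm pitch) holds it, with up to 4 mm of play; it cannot be forced.
- plate (a point): middle of the top edge of the closing plate that stands upright across the carriage: 124 mm wide (fixture x), 8 mm thick (fixture y), top 70 mm above the table, at fixture x = 0, y = travel - 54 mm. Rides with the carriage. Axes as the fixture's.
- lock_top (a point): centre of the top face of the lock key: black ribbed push key 44 mm (fixture x) by 40 mm (fixture y) on the carriage, 2 mm from the closing plate on the side away from the hood; at fixture x = 0, y = travel - 80 mm, 50 mm above the table when up. It rides with the carriage and sinks when pressed. A fingertip on the key can push against the plate, which rises 20 mm above it. Axes as the fixture's.
- lock (a joint): how far the lock key is pushed down, in m: 0 = up (carriage locked), 0.008 = bottomed. The spring needs about 4 N to start and 6 N at the bottom. The carriage is free only while the key is down 4 mm or more: let up on the way, the key catches in the next tooth. At the end stop it springs up fully again.
- board: the circuit board under test, green, 80 x 98 mm with components up to 20 mm high, lying loose in the carriage's nest on the hood side of the closing plate. Origin under its centre.
- nest (a point): floor of the nest on the carriage, where the board's origin rests; axes as the fixture's.
- adapter: bystander: black power brick, 56 x 88 x 32 mm. Origin at its underside, in the centre.
- screwdriver: bystander: screwdriver lying down, 180 mm. Origin at its underside near its middle.
- module: bystander: black relay module with green terminal strips, 48 x 68 x 30 mm. Origin at its underside, in the centre.
- jar: bystander: clear screw jar with white lid, 48 mm wide, 55 mm high. Origin at its underside, in the centre.
- tape: bystander: roll of black tape lying flat, 68 mm wide, 22 mm high. Origin at its underside, in the centre.
- mug: bystander: white mug, 80 mm wide, 90 mm high. Origin at its underside, in the centre.
- spare: bystander: spare green circuit board, 90 x 130 x 17 mm. Origin at its underside, in the centre.

How it is judged:
By the outcome, as a careful person would: the job done as asked, in the order asked, and still so for the second after the job is handed in, with the robot touching nothing.
It also fails if it takes over 35 s, if anything falls off the work surface, if the arm or the gripper's body presses on something with over 40 N, if the wrist force passes 120 N, or if a joint passes its speed limit or range.

## Robot

A 7-joint arm with a two-finger parallel gripper is mounted at the origin on the work surface. World frame = base frame: x ahead of the robot, y to its left, z up, the work surface at z = 0. Lengths are in mm, angles in rad, forces in N, time in s.
With the tool pointing down it reaches from about 425 to 975 mm from the base axis. Payload 16.7 kg.
Tool frame: the origin (TCP) lies between the finger pads; the fingertips stand 14 mm ahead of it and the grasp point (between the pads) lies 5 mm behind it; z points along the fingers, y is the direction in which the jaws open and shut (so a half turn about z gives the same grasp; the last joint's range is limited). The gripper opens to 85 mm and grips with 20 to 120 N. Pads are 22 mm wide; open, the fingers measure 114 mm over their backs; the gripper's body (76 mm by 85 mm) begins 54 mm behind the grasp point. The pads swing forward as they close: fully open they stand 13 mm farther back than shut.
Start: joints at [-1.417, 0.426, 0.074, 1.606, -0.034, 1.111, -0.067], TCP at [201.287, 644.252, 245.302] pointing down, gripper open.
Joint ranges: [-2.85, 2.85], [-0.5, 2.14], [-1.23, 1.37], [0.21, 2.46], [-1.02, 4.16], [0.16, 2.05], [-2.73, 2.73]. Speed limits (rad/s): [1.89, 1.89, 2.39, 2.39, 3.01, 3.01, 3.01].

## Interface

Orientations are given as a rotation vector (axis times angle).
In Python, from plant import manip gives the robot as it stands.
- The arm moves only by the shell command python3 -m jog 'ROWS' [FORCE]. ROWS is JSON, one flat list of numbers, 7 for each row, row after row: the turn, a rotation vector about the tool's x, y, z in rad, then the shift along the tool's x, y, z in m, then the closure in counts, from 0 (fully open) to 255 (shut). In form: [rx, ry, rz, x, y, z, claw, rx, ry, rz, x, y, z, claw, ...]. A call has 1 to 12 rows; each row shifts and turns the commanded pose from where the row before left it, along the tool's axes as they then stand; what a row does not reach is not made up. A row lasts 1/12 s, in which the tool goes at most 41.7 mm and 7.16 degrees, less where a joint would pass 70% of its speed; a pose out of reach is approached as far as the arm can. A call with a gripper value outside its range is refused whole. The fingers move at their own pace and stop on an object; FORCE is the grip in N (left out, the last holds). Time passes only in rows, so rows that do not move let the fingers close. It gives the time, the measured TCP pose, the force and the opening at its end, in the units of the state.
- manip.read_state(): the state, without advancing time (a new reading comes with each control period).
- manip.snapshot(name): name is "side" or "top"; returns the picture (384x512x3 uint8, red, green, blue); there is no depth.
- manip.calibration(name): a dict with "K" (3x3 intrinsics, pixels), "position" and "attitude" of the camera in the world. Camera axes: x right, y up, looking along -z (the intrinsics and any distortion apply to the point x, -y, -z); pixel columns grow to the right and rows downward; lengths in mm; the calibration is good to about 2 mm. A picture is of the moment at which its call begins. calibration takes no time and is no camera call.
- manip.hand_in(): hands the job in, once; it reports no verdict.
The state is a dict: "clock": time; "qpos": joint angles; "joint_vel": joint speeds; "joint_torque": joint torques, N m; "eef_pos": TCP position; "ee_rot": TCP orientation; "ft_force": force on the tool from outside, world axes, zero at the start; "torque": the same for the moment, N m; "gripper_width": finger opening in mm.
Only numpy, scipy, OpenCV 4.12 (cv2) and the standard library are available. Lean on these libraries where they do the work, as an engineer would, in place of code of your own. Each camera call takes 0.05 s, during which the arm holds its last target.

## Working session

There is one attempt and no reset: what is moved stays moved. The work goes in short steps, Python scripts to look and compute and a shell command to move; the robot and the scene stay as the last step left them, time stands still between calls to the robot, and variables do not carry over. Pictures are saved under pics/ and viewed, and the job is handed in when it is done.

```bash
mkdir -p pics
python3 - <<'E'
from plant import manip
import cv2
for n in("side","top"):
    im=manip.snapshot(n); cv2.imwrite(f"pics/{n}0.png",im[:,:,::-1])
    print(n,manip.calibration(n))
s=manip.read_state()
for k in s: print(k,s[k])
E
```

```text
side {'K': array([[361.86454418,   0.        , 255.90690723],
       [  0.        , 361.86454418, 191.44629397],
       [  0.        ,   0.        ,   1.        ]]), 'position': array([418.46578663, 709.00086378, 734.14615557]), 'attitude': array([ 0.12426006, -1.19612429, -2.73843161])}
top {'K': array([[496.24369401,   0.        , 263.79517133],
       [  0.        , 496.24369401, 191.55662006],
       [  0.        ,   0.        ,   1.        ]]), 'position': array([ 426.58221613,   16.85533576, 1555.62218466]), 'attitude': array([ 0.07261446, -0.06068456, -1.5538527 ])}
clock 0.1
qpos [-1.41751252  0.42669244  0.07381584  1.60650152 -0.03412827  1.11082211
 -0.06711864]
joint_vel [ 4.52199567e-04  3.02586284e-04 -1.60606233e-03  3.21342976e-04
 -7.30061350e-04 -9.97243335e-05 -1.47953890e-04]
joint_torque [ 7.48274062e-03 -9.51525593e+01  3.77164990e+00 -4.64391768e+01
  1.97773083e-02  6.65790809e-03 -2.86167233e-05]
eef_pos [201.16121494 643.97234355 244.68247614]
ee_rot [-4.73819793e-01 -3.10552026e+00  1.81924492e-03]
ft_force [1.37551751 0.9577149  0.79414033]
torque [-0.00338422 -0.03688938 -0.03289694]
gripper_width 85.46682454209235
```

View pics/side0.png

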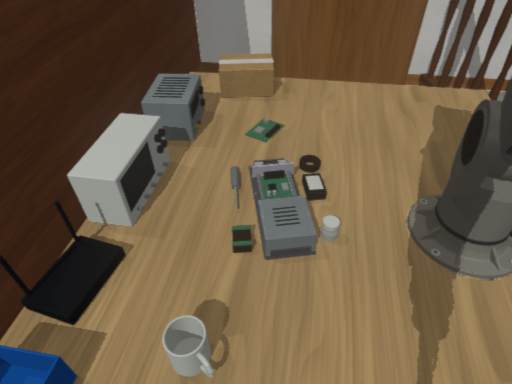

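View pics/top0.png

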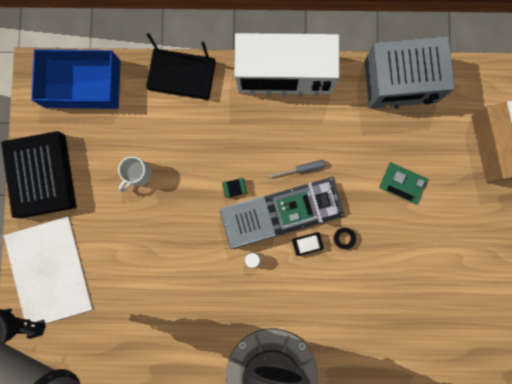

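The side view shows the fixture at about (285,210), with the hood towards the camera and the carriage out. The top view shows the hood at (247,222) and the key near (322,200). I'll zoom in on both.

```bash
cat > h.py <<'E'
import numpy as np,cv2
from scipy.spatial.transform import Rotation as R
from plant import manip
def cam(n):
    c=manip.calibration(n); return c["K"],np.array(c["position"]),R.from_rotvec(c["attitude"])
def proj(n,P):
    K,p,r=cam(n); q=r.inv().apply(np.atleast_2d(P)-p)*[1,-1,-1]; u=q@K.T; return u[:,:2]/u[:,2:]
def back(n,uv,z):
    K,p,r=cam(n); uv=np.atleast_2d(uv).astype(float)
    d=r.apply((np.c_[uv,np.ones(len(uv))]@np.linalg.inv(K).T)*[1,-1,-1])
    return p+d*((z-p[2])/d[:,2])[:,None]
E
python3 - <<'E'
import cv2
t=cv2.imread("pics/top0.png")[150:270,205:365];cv2.imwrite("pics/top0z.png",cv2.resize(t,None,fx=5,fy=5,interpolation=cv2.INTER_CUBIC))
t=cv2.imread("pics/side0.png")[150:265,220:340];cv2.imwrite("pics/side0z.png",cv2.resize(t,None,fx=5,fy=5,interpolation=cv2.INTER_CUBIC))
E
```

```text
(no output)
```

View pics/top0z.png

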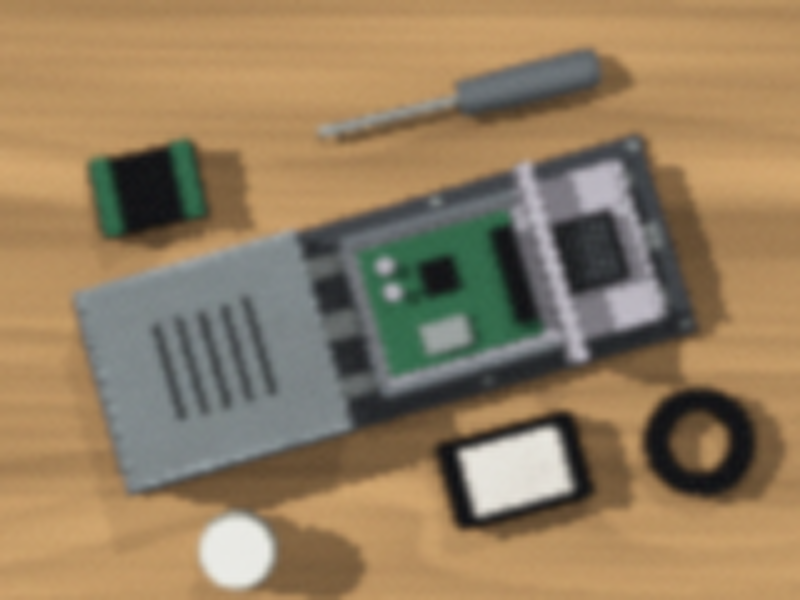

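View pics/side0z.png

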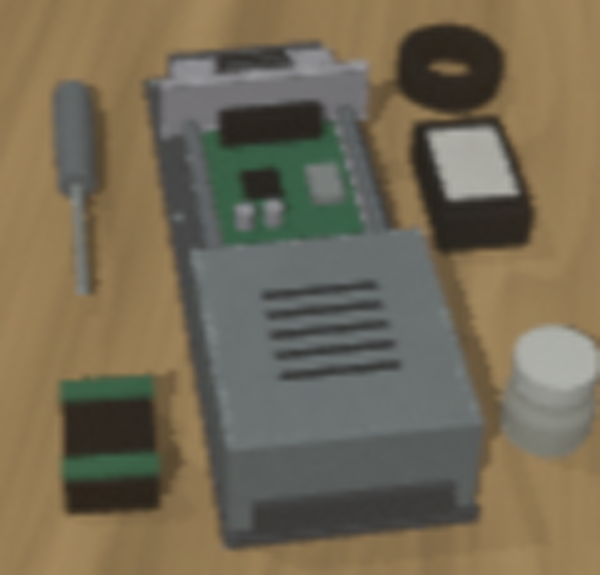

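```bash
cat > fit.py <<'E'
from h import *
from scipy.optimize import least_squares
T=lambda a:(np.array(a)+.5)/5-.5+[205,150]
S=lambda a:(np.array(a)+.5)/5-.5+[220,150]
# fixture pts (x,y,z, moves)
o=[("top",T([297,232]),(62,90,70,0)),("top",T([352,430]),(-62,90,70,0)),
("top",T([528,165]),(62,-54,70,1)),("top",T([576,360]),(-62,-54,70,1)),
("top",T([592,250]),(0,-80,50,1)),
("side",S([192,250]),(62,90,70,0)),("side",S([425,232]),(-62,90,70,0)),
("side",S([163,84]),(62,-54,70,1)),("side",S([368,68]),(-62,-54,70,1))]
def f(p,full=0):
    r=[]
    c,s=np.cos(p[2]),np.sin(p[2])
    for n,uv,(x,y,z,m) in o:
        y=y+m*p[3]
        d=dict(top=p[4:6],side=p[6:8])[n]
        r.append(proj(n,[p[0]+c*x-s*y,p[1]+s*x+c*y,z])[0]+d-uv)
    return np.array(r) if full else np.r_[np.ravel(r),p[4:]/1.5]
q=least_squares(f,[450,0,.2,0,0,0,0,0])
print(q.x.round(3));print(f(q.x,1).round(1))
p=q.x;c,s=np.cos(p[2]),np.sin(p[2])
for y in(-80+p[3],60): print(y,p[0]-s*y,p[1]+c*y)
print(back("top",T([[77,297],[130,492]]),70),back("top",T([[640,140],[693,330]]),10), [ (p[0]+c*x-s*y,p[1]+s*x+c*y) for x,y in((62,235),(-62,235),(65,-135),(-65,-135))])
E
python3 fit.py
```

```text
[ 5.07373e+02 -7.30030e+01  2.94000e-01  1.06600e+00  5.31000e-01
 -2.72000e-01  1.27000e-01  8.40000e-01]
[[-0.4 -0.6]
 [ 0.  -0.3]
 [-0.9 -0.2]
 [ 1.2  0.5]
 [-0.2  0.7]
 [ 0.1  0.4]
 [-0.4 -0.4]
 [-0.2  0.1]
 [ 0.4 -0.4]]
-78.93447697497919 530.2224896365047 -148.55828903624487
60 490.00479762163275 -15.572101252295198
[[498.62614176 159.61246243  70.        ]
 [382.97290162 125.28293208  70.        ]] [[ 605.46716686 -184.9664986    10.        ]
 [ 487.08520826 -218.42197253   10.        ]] [(np.float64(498.69268824664766), np.float64(169.88280042595048)), (np.float64(380.00157827702145), np.float64(133.9882268224364)), (np.float64(608.6690234338178), np.float64(-183.4077396381718)), (np.float64(484.23479523985486), np.float64(-221.03914744830755))]
```

```bash
python3 -m jog '[0,0,0.108,0,0,0,255, 0,0,0.108,0,0,0,255, 0,0,0.108,0,0,0,255, 0,0,0.108,0,0,0,255, 0,0,0.108,0,0,0,255, 0,0,0.108,0,0,0,255, 0,0,0.108,0,0,0,255, 0,0,0.108,0,0,0,255, 0,0,0.108,0,0,0,255, 0,0,0,0,0.03,0,255, 0,0,0,0,0.03,0,255, 0,0,0,0,0.025,0,255]' 40
python3 -c "
from h import *
s=manip.read_state();print(s['qpos'],R.from_rotvec(s['ee_rot']).as_matrix().round(3),s['ft_force'],s['clock'])"
```

```text
clock: 1.1
eef_pos: [283.8, 669.3, 245.1]
ee_rot: [1.869, 2.525, -0.0]
ft_force: [0.7, 0.3, -0.6]
gripper_width: -0.2
[-1.45193843  0.52413464  0.28793579  1.4830771  -0.15539978  1.15724287
 -0.84156487] [[-0.292  0.956  0.   ]
 [ 0.956  0.292 -0.   ]
 [-0.001  0.    -1.   ]] [ 0.65509705  0.33469696 -0.58396967] 1.1
```

```bash
python3 -m jog '[0,0,0,-0.04,0,0,255, 0,0,0,-0.04,0,0,255, 0,0,0,-0.04,0,0,255, 0,0,0,-0.04,0,0,255, 0,0,0,-0.04,0,0,255, 0,0,0,-0.04,0,0,255, 0,0,0,-0.04,0,0,255, 0,0,0,-0.04,0,0,255]'
python3 -c "
from h import *
s=manip.read_state();print(s['qpos'],R.from_rotvec(s['ee_rot']).as_matrix().round(3),s['ft_force'],s['clock'])"
```

```text
clock: 1.77
eef_pos: [375.9, 360.9, 245.1]
ee_rot: [-1.869, -2.525, 0.001]
ft_force: [1.0, -0.1, 0.6]
gripper_width: -0.0
[-1.22559352  0.17736814  0.38270699  1.96578169 -0.07794467  1.01273789
 -0.51082818] [[-0.292  0.956 -0.   ]
 [ 0.956  0.292 -0.   ]
 [-0.    -0.    -1.   ]] [ 1.02979448 -0.0762817   0.58210414] 1.7667
```

```bash
python3 -m jog '[0,0,0,-0.04,0,0,255, 0,0,0,-0.04,0,0,255, 0,0,0,-0.04,0,0,255, 0,0,0,-0.04,0,0,255, 0,0,0,-0.04,0,0,255, 0,0,0,-0.04,0,0,255, 0,0,0,-0.04,0,0,255, 0,0,0,-0.04,0,0,255, 0,0,0,-0.04,0,0,255, 0,0,0,-0.04,0,0,255, 0,0,0,-0.04,0,0,255, 0,0,0,-0.04,0,0,255]'
python3 -m jog '[0,0,0,-0.03,0,0,255, 0,0,0,-0.018,0,0.02,255, 0,0,0,0,0,0.04,255,0,0,0,0,0,0.04,255,0,0,0,0,0,0.03,255,0,0,0,0,0,0.02,255]'
python3 -c "
from h import *
s=manip.read_state();print(s['qpos'],R.from_rotvec(s['ee_rot']).as_matrix().round(3),s['ft_force'],s['clock'])
for n,(a,b,c,d) in dict(side=(130,265,200,360),top=(140,280,200,380)).items():
    im=manip.snapshot(n)[:,:,::-1]; cv2.imwrite(f'pics/{n}1.png',cv2.resize(im[a:b,c:d],None,fx=4,fy=4,interpolation=cv2.INTER_CUBIC))
    e=s['eef_pos']+np.array([0,0,-14]);print(e,(proj(n,e)-[c,a])*4)
"
```

```text
clock: 2.77
eef_pos: [516.0, -98.0, 245.4]
ee_rot: [1.869, 2.525, 0.001]
ft_force: [1.6, 0.7, 0.8]
gripper_width: -0.3
clock: 3.27
eef_pos: [528.2, -142.0, 92.1]
ee_rot: [-1.868, -2.522, 0.004]
ft_force: [-0.1, 0.4, -0.4]
gripper_width: -0.2
[-0.35205867  0.48829875  0.63052579  2.04687359 -0.42193603  0.73855511
  0.83759371] [[-0.291  0.957 -0.004]
 [ 0.957  0.291 -0.   ]
 [ 0.001 -0.004 -1.   ]] [-0.07483957  0.39522275 -0.44670555] 3.2667
[ 528.24673489 -141.9919916    78.06680549] [[287.21697572 110.68530686]]
[ 528.24673489 -141.9919916    78.06680549] [[484.20875194 242.16333822]]
```

View pics/side1.png

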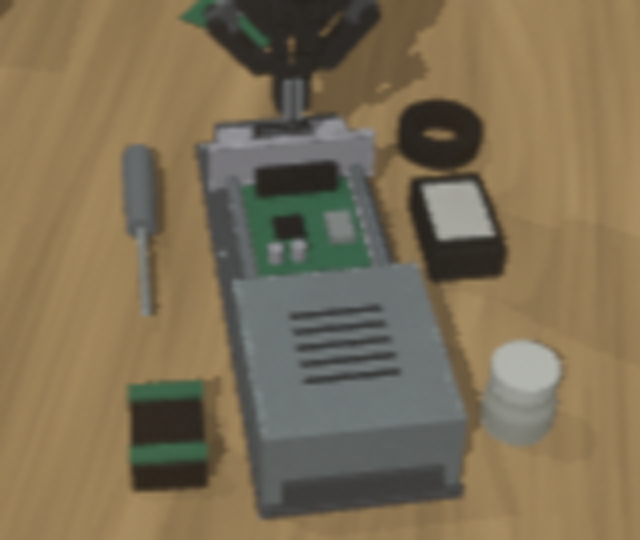

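View pics/top1.png

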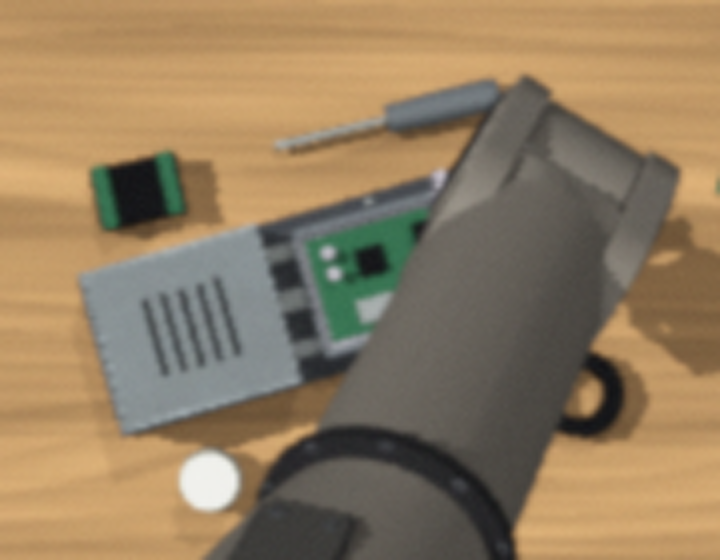

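The side view shows the closed fingertips at about (292,100) zoomed, in line with the plate centre and behind the plate over the key. The top view is blocked by the wrist. I'll back off 4 mm and descend.

```bash
python3 -m jog '[0,0,0,-0.004,0,0,255, 0,0,0,0,0,0.012,255, 0,0,0,0,0,0.010,255, 0,0,0,0,0,0,255]'
python3 -m jog '[0,0,0,0,0,0.004,255, 0,0,0,0,0,0.004,255,0,0,0,0,0,0,255]'
python3 -m jog '[0,0,0,0,0,0.002,255, 0,0,0,0,0,0,255]'
```

```text
clock: 3.7
eef_pos: [530.9, -145.6, 72.6]
ee_rot: [-1.869, -2.525, 0.0]
ft_force: [-0.9, 0.3, -0.8]
gripper_width: -0.1
clock: 3.95
eef_pos: [531.0, -145.8, 65.0]
ee_rot: [-1.869, -2.525, 0.0]
ft_force: [0.1, 0.2, -0.0]
gripper_width: 0.0
clock: 4.12
eef_pos: [531.2, -146.0, 63.4]
ee_rot: [1.869, 2.524, 0.0]
ft_force: [-0.8, 0.3, 4.3]
gripper_width: 0.1
```

```bash
python3 -m jog '[0,0,0,0,0,0.003,255, 0,0,0,0,0,0.003,255,0,0,0,0,0,0,255]'
python3 -m jog '[0,0,0,0,0,0.002,255,0,0,0,0,0,0,255]'
```

```text
clock: 4.37
eef_pos: [531.2, -146.0, 57.1]
ee_rot: [1.869, 2.524, 0.0]
ft_force: [0.1, -0.2, 4.7]
gripper_width: -0.3
clock: 4.53
eef_pos: [531.4, -146.2, 55.7]
ee_rot: [1.87, 2.524, 0.001]
ft_force: [-3.7, 0.7, 14.4]
gripper_width: 0.1
```

The key is bottomed at 14 N, so I'll start the slide.

```bash
python3 -m jog '[0,0,0,0.005,0,0,255,0,0,0,0.005,0,0,255,0,0,0,0.005,0,0,255,0,0,0,0.005,0,0,255,0,0,0,0,0,0,255]'
python3 -c "
from h import *
n='side';a,b,c,d=130,265,200,360
im=manip.snapshot(n)[:,:,::-1]; cv2.imwrite(f'pics/{n}2.png',cv2.resize(im[a:b,c:d],None,fx=4,fy=4,interpolation=cv2.INTER_CUBIC))"
```

```text
clock: 4.95
eef_pos: [525.4, -126.2, 55.7]
ee_rot: [1.869, 2.525, 0.001]
ft_force: [-3.3, 0.9, 13.7]
gripper_width: -0.1
```

View pics/side2.png

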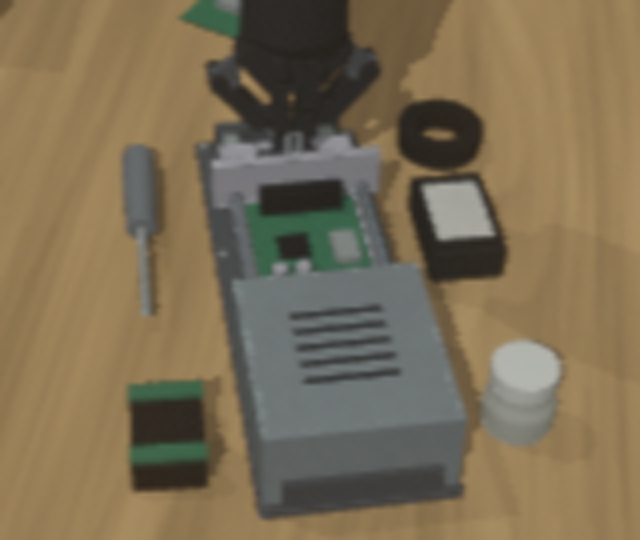

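The carriage follows: the plate's top edge moved from row ~145 to ~160 zoomed. I'll continue.

```bash
python3 -m jog '[0,0,0,0.008,0,0,255,0,0,0,0.008,0,0,255,0,0,0,0.008,0,0,255,0,0,0,0.008,0,0,255,0,0,0,0.008,0,0,255,0,0,0,0.008,0,0,255,0,0,0,0.008,0,0,255,0,0,0,0.008,0,0,255]'
python3 -m jog '[0,0,0,0.008,0,0,255,0,0,0,0.008,0,0,255,0,0,0,0.008,0,0,255,0,0,0,0.008,0,0,255,0,0,0,0.006,0,0,255,0,0,0,0,0,0,255]'
python3 -c "
from h import *
n='side';a,b,c,d=130,265,200,360
im=manip.snapshot(n)[:,:,::-1]; cv2.imwrite(f'pics/{n}3.png',cv2.resize(im[a:b,c:d],None,fx=4,fy=4,interpolation=cv2.INTER_CUBIC))"
```

```text
clock: 5.67
eef_pos: [506.9, -65.7, 55.8]
ee_rot: [1.87, 2.523, 0.001]
ft_force: [-0.8, -3.0, 12.1]
gripper_width: -0.2
clock: 6.17
eef_pos: [495.5, -28.2, 55.7]
ee_rot: [-1.868, -2.525, -0.001]
ft_force: [-3.5, 0.1, 13.9]
gripper_width: -0.1
```

View pics/side3.png

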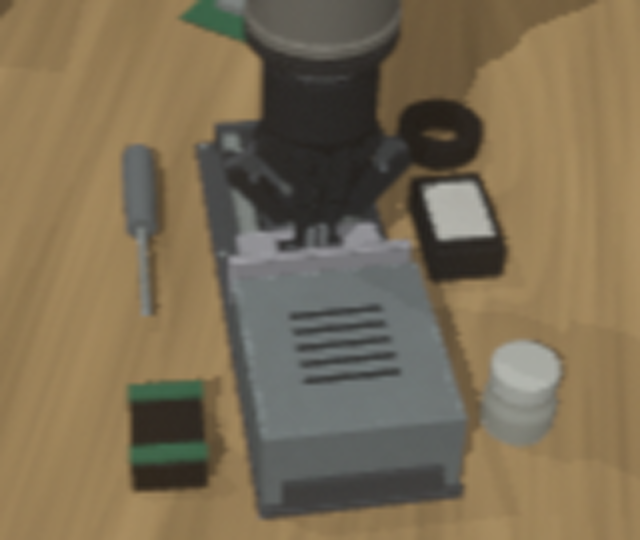

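```bash
python3 -m jog '[0,0,0,0.004,0,0,255,0,0,0,0.004,0,0,255,0,0,0,0.003,0,0,255,0,0,0,0,0,0,255]'
python3 -m jog '[0,0,0,0.003,0,0,255,0,0,0,0.002,0,0,255,0,0,0,0,0,0,255]'
python3 -m jog '[0,0,0,0.002,0,0,255,0,0,0,0.002,0,0,255,0,0,0,0,0,0,255]'
```

```text
clock: 6.55
eef_pos: [492.5, -18.3, 55.7]
ee_rot: [1.869, 2.525, 0.001]
ft_force: [-2.8, 1.3, 13.5]
gripper_width: 0.0
clock: 6.8
eef_pos: [491.1, -13.7, 55.7]
ee_rot: [1.869, 2.524, 0.001]
ft_force: [-2.0, -0.0, 13.6]
gripper_width: -0.2
clock: 7.05
eef_pos: [490.5, -10.9, 55.9]
ee_rot: [1.869, 2.522, 0.001]
ft_force: [0.4, -6.1, 10.0]
gripper_width: 0.4
```

```bash
python3 -m jog '[0,0,0,0.003,0,0,255,0,0,0,0.002,0,0,255,0,0,0,0,0,0,255]'
python3 -m jog '[0,0,0,0.003,0,0,255,0,0,0,0,0,0,255]'
python3 -c "
from h import *
n='side';a,b,c,d=130,265,200,360
im=manip.snapshot(n)[:,:,::-1]; cv2.imwrite(f'pics/{n}4.png',cv2.resize(im[a:b,c:d],None,fx=4,fy=4,interpolation=cv2.INTER_CUBIC))"
```

```text
clock: 7.3
eef_pos: [489.2, -6.1, 55.9]
ee_rot: [1.869, 2.522, 0.001]
ft_force: [0.9, -5.8, 11.1]
gripper_width: -0.0
clock: 7.47
eef_pos: [488.9, -5.0, 56.0]
ee_rot: [1.87, 2.519, -0.0]
ft_force: [5.5, -16.8, 7.8]
gripper_width: -0.1
```

View pics/side4.png

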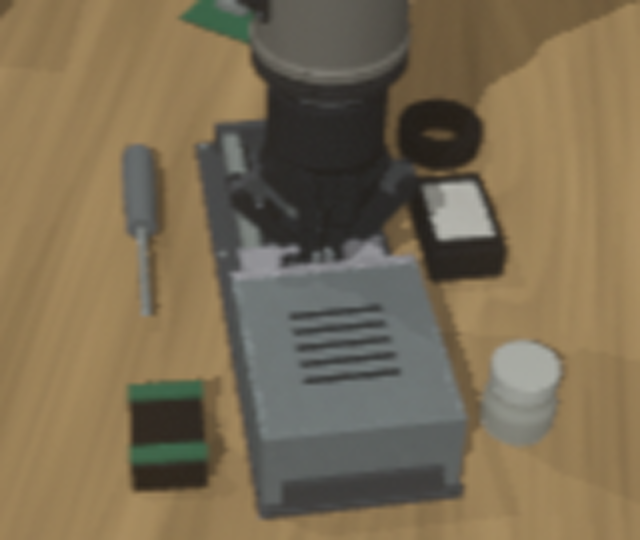

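The plate is flush with the mouth edge in the view. A contact reaction of about 17 N appeared within 1–2 mm, at the expected stop position. I'll lift straight up.

```bash
python3 -m jog '[0,0,0,0,0,-0.003,255,0,0,0,0,0,-0.003,255,0,0,0,0,0,-0.003,255,0,0,0,0,0,-0.003,255,0,0,0,-0.002,0,-0.003,255,0,0,0,-0.003,0,-0.005,255,0,0,0,0,0,0,255]'
python3 -m jog '[0,0,0,-0.003,0,-0.02,255,0,0,0,0,0,-0.04,255,0,0,0,0,0,-0.04,255,0,0,0,0,0,-0.04,255,0,0,0,0,0,-0.04,255,0,0,0,-0.04,0,0,255,0,0,0,-0.04,0,0,255,0,0,0,-0.04,0,0,255,0,0,0,-0.04,0,0,255,0,0,0,-0.04,0,0,255]'
python3 -m jog '[0,0,0,-0.04,0,0,255,0,0,0,-0.04,0,0,255,0,0,0,-0.04,0,0,255,0,0,0,-0.04,0,0,255,0,0,0,-0.04,0,0,255,0,0,0,0,0,0,255,0,0,0,0,0,0,255]'
python3 -c "
from h import *
for n,(a,b,c,d) in dict(side=(130,265,200,360),top=(150,270,205,365)).items():
    im=manip.snapshot(n)[:,:,::-1]; cv2.imwrite(f'pics/{n}5.png',cv2.resize(im[a:b,c:d],None,fx=5,fy=5,interpolation=cv2.INTER_CUBIC))"
```

```text
clock: 8.1
eef_pos: [489.2, -7.6, 76.0]
ee_rot: [1.87, 2.524, 0.001]
ft_force: [0.0, 0.2, 0.4]
gripper_width: -0.1
clock: 8.93
eef_pos: [548.5, -202.5, 255.3]
ee_rot: [-1.867, -2.526, -0.001]
ft_force: [0.0, 1.9, 0.2]
gripper_width: -0.0
clock: 9.52
eef_pos: [605.3, -395.3, 254.3]
ee_rot: [-1.873, -2.521, 0.002]
ft_force: [0.2, 0.7, 0.2]
gripper_width: -0.3
```

View pics/side5.png

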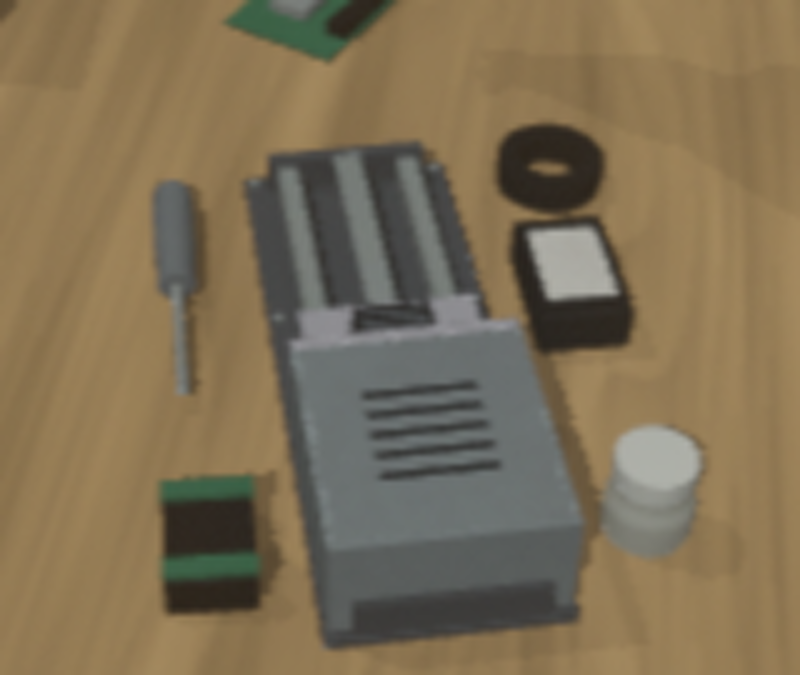

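View pics/top5.png

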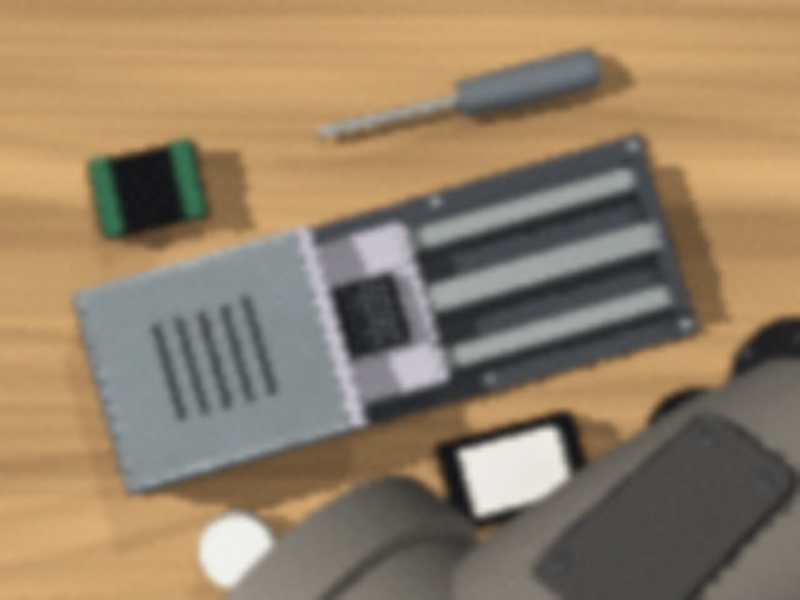

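Both views show the closing plate directly against the hood's mouth with no visible gap. The black key sits at (372,315) in the top zoom, the bystanders are where they were, and the arm is clear. Handing in.

```bash
python3 -c "
from h import *
print(proj('top',[[0,0,0]])[0][:0], manip.read_state()['clock']); manip.hand_in()"
```

```text
[] 9.6167
the job is handed in; nothing more can be done
```

I pressed the lock key to the bottom with the closed fingertips and held it down while sliding the carriage into the hood. I lifted straight up to release the key, then moved clear and handed the job in at 9.6 s.

- **During the slide:** The key carried about 10–14 N, and the TCP height showed it still bottomed. At the end the fingertips came up against the plate and the force rose to about 17 N within 1–2 mm. The tool was then within about 1 mm of where the end stop should be.
- **After release:** The last top and side pictures show the plate flush on the hood's mouth with no visible gap. The bystanders in the zoomed views have not moved, and the tool force is about zero. The mug was outside those views and the arm hid part of the tape in the last top view; the side view shows the tape in place.
- **Not checked directly:** I judged the key's return only from the pictures and the clean lift. I did not test the lock by pulling on the carriage. The board is inside the hood and out of sight, and I did not touch it.

No check failed or disagreed.

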